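# Lock a seedling cell strip in the sowing jig

## Task

Set the empty black cell strip into the cradle of the green sowing jig so that it lies flat, fully home, then lock it in: turn the red cam knob clockwise (seen from above) until the sprung plunger drops fully into the notch of the cam. Stop turning when it drops and do not force the cam on against the plunger; let go of everything at the end and leave the other things on the bench where they are.

Things in the scene. Friction and masses are not known exactly. Their poses are not given: they have to be found in the camera images.
- strip: Empty black plastic strip of three open cells, about 70 g. Cell body 46 (x) x 110 (y) x 36 (z) mm, walls 3 mm; a thin tab sticks out 10 mm at the top of each end (130 mm overall along y). Origin: centre of its underside, z up. Half a turn makes no difference. Grip it across its 46 mm width at mid length, low enough that the pads hold the walls.
- jig: Green sowing jig, fixed: plate 150 (x) x 306 (y) x 8 mm, origin on the bench under it, z up. Cradle at its -y end: white guides at the sides and stops at the ends, 8 mm high plus lips leaning outward to 16 mm above the plate, 2.5 mm clearance round the strip's body; a 54 mm gap at mid length of each side lets the fingers in. The knob's upright axis is at x 0, y +60 mm.
- cradle_seat (a point): Where the strip's origin belongs: centre of the cradle floor, in the jig at x 0, y -70 mm, 8 mm above the bench. Axes as the jig's: the strip's length lies along y.
- knob_grip (a point): On the cam knob's upright axis, 90 mm above the bench, in the red grip bar. Turns with the knob: the bar is 50 mm long along this y and 14 mm thick along this x, from 66 to 104 mm above the bench. The wing of the cam plate points along this -y.
- cam_plate: Steel plate turning with the knob (axes as knob_grip, origin on the knob's axis at bench level): disc of 33 mm radius, 44 to 54 mm above the bench, a notch in its rim at +y, opposite the yellow-tipped wing. Wing: 76 mm from the axis, 18 mm wide, underside at 47 mm; it swings over the end tab of a seated strip (top at 44 mm). Over 11 N on the plate is too much.
- cam_knob (a joint): Knob angle, rad, growing clockwise from above; at 0 the wing points 1.15 rad counter-clockwise of the jig's -y. Starts at 0 to 0.2; the notch is centred on the plunger 0.65 to 1.45 rad further on, different each time; the plunger falls over the 0.4 rad before. Stiff: 0.15 to 0.25 N m. Once it is down some 0.2 rad of play is left, then the notch's far wall stops the cam; 0.4 N m against it is too much.
- plunger (a joint): Travel of the spring plunger towards the cam's axis, m: 0.0005 to 0.002 while its brass nose rides on the rim (3 N spring), 0.0075 when fully down in the notch. It moves by its spring only. Its bracket stands on the jig's +y side of the cam, 48 to 105 mm from the axis, top 54 mm above the bench; its bearing round the cam varies by 17 degrees either way and is not measured.
- labelled_strip: Bystander: terracotta-coloured cell strip with three white labels, same shape as the black one, labels 55 mm high. Origin under its centre, length along y.
- pot: Bystander: small terracotta pot, about 80 mm across, 75 mm high, origin under its centre.
- scoop: Bystander: green scoop, blade box 110 x 70 x 35 mm, handle 90 mm to its -x, origin under the blade's centre.
- dibber: Bystander: wooden dibber lying along its y, 140 mm long, 20 mm high.
- bench_brush: Bystander: small hand brush lying along its x.
Mind the look-alikes: they are no part of the job. Of the things like the strip, leave any that is yellow; of the rest the larger one is meant.

How it is judged:
By the outcome, as a careful person would: the job done as asked, in the order asked, and still so for the second after the job is handed in, with the robot touching nothing.
It also fails if it takes over 61 s, if anything falls off the work surface, if the arm or the gripper's body presses on something with over 40 N, if the wrist force passes 120 N, or if a joint passes its speed limit or range.

## Robot

A 6-joint arm with a two-finger parallel gripper is mounted at the origin on the work surface. World frame = base frame: x ahead of the robot, y to its left, z up, the work surface at z = 0. Lengths are in m, angles in rad, forces in N, time in s.
With the tool pointing down it reaches from about 0.375 to 0.9 m from the base axis. Payload 3.1 kg.
Tool frame: the origin (TCP) lies on the mounting face of the last link; the fingertips stand 182 mm ahead of it and the grasp point (between the pads) lies 164 mm ahead of it; z points along the fingers, y is the direction in which the jaws open and shut (so a half turn about z gives the same grasp; the last joint's range is limited). The gripper opens to 87 mm and grips with 3 to 60 N. Pads are 19 mm wide; open, the fingers measure 117 mm over their backs; the gripper's body (75 mm by 190 mm) begins 51 mm behind the grasp point.
Start: joints at [1.069, 0.527, 1.433, -0, 1.181, -0.178], TCP at [0.198, 0.593, 0.405] pointing down, gripper open.
Joint ranges: [-3.08, 3.08], [-0.75, 2.2], [0.22, 2.44], [-1.43, 4.57], [0, 2.65], [-2.85, 2.85]. Speed limits (rad/s): [2.79, 2.79, 3.14, 3.14, 3.14, 3.14].

## Interface

Orientations are given as a unit quaternion [x, y, z, w].
In Python, from rig import robot, camera, camera_model gives the robot as it stands.
- The arm moves only by the tool drive_tool, never from a script. Its argument "plan" is a list that holds one entry, the list of rows, each a list of 6 numbers: the shift along the world's x, y, z in units of 2.5 cm (1.0 is 2.5 cm), then the turn, a rotation vector about the world's x, y, z in units of 6 degrees (1.0 is 6 degrees). A call has 1 to 8 rows; each row shifts and turns the commanded pose from where the row before left it; what a row does not reach is not made up. A row lasts 1/8 s, in which the tool goes at most 62.5 mm and 10.7 degrees, less where a joint would pass 70% of its speed; a pose out of reach is approached as far as the arm can. A call with a number of a shift or a turn outside -1 to 1 is refused whole. A call with a gripper value outside its range is refused whole. "grip" is the closure, from 0 (fully open) to 1 (shut), set as the call begins (left out, the last holds). The fingers move at their own pace and stop on an object; "force" is the grip in N (left out, the last holds). Time passes only in rows, so rows that do not move let the fingers close. It gives the time, the measured TCP pose, the force and the opening at its end, in the units of the state.
- robot.get_obs(): the state, without advancing time (a new reading comes with each control period).
- camera(name): name is "side" or "top" or "wrist"; returns the picture (400x640x3 uint8, red, green, blue); there is no depth.
- camera_model(name): a dict with "K" (3x3 intrinsics, pixels), "world_to_cam" (4x4, takes a point from world to camera coordinates); the wrist camera has in their place "tool_from_camera" (4x4, takes a point from camera to tool coordinates, whose origin is the TCP and whose axes are the flange's). Camera axes: x right, y up, looking along -z (the intrinsics and any distortion apply to the point x, -y, -z); pixel columns grow to the right and rows downward; lengths in m; the calibration is good to about 2 mm. A picture is of the moment at which its call begins: read the wrist's pose just before it. camera_model takes no time and is no camera call.
- robot.hand_in(): hands the job in, once; it reports no verdict.
The state is a dict: "time": time; "q": joint angles; "joint_velocities": joint speeds; "joint_torque": joint torques, N m; "position": TCP position; "tool_rot": TCP orientation; "ft_force": force on the tool from outside, world axes, zero at the start; "moment": the same for the moment, N m; "grip_width": finger opening in m.
Only numpy, scipy, OpenCV 4.12 (cv2) and the standard library are available. Lean on these libraries where they do the work, as an engineer would, in place of code of your own. Each camera call takes 0.05 s, during which the arm holds its last target.

## Working session

There is one attempt and no reset: what is moved stays moved. The work goes in short steps, Python scripts to look and compute and a tool call to move; the robot and the scene stay as the last step left them, time stands still between calls to the robot, and variables do not carry over. Pictures are saved under pics/ and viewed, and the job is handed in when it is done.

Besides the shell and the picture viewer there is one more tool, called after "Emit:" in YAML: its name, and indented under it one key for each argument. drive_tool: Moves the arm, as the interface text tells. Shifts and turns lie within -1 to 1; 1 stands for 2.5 cm of shift or 6 degrees of turn. Its arguments: {"type":"object","properties":{"plan":{"type":"array","items":{"type":"array","items":{"type":"array","items":{"type":"number","minimum":-1,"maximum":1}}}},"grip":{"type":"number"},"force":{"type":"number"}},"required":["plan"]}

```bash
ls; mkdir -p pics; cat > h.py <<'E'
import numpy as np, cv2
from rig import robot, camera, camera_model
def save(n,im): cv2.imwrite(f'pics/{n}.png',cv2.cvtColor(im,cv2.COLOR_RGB2BGR))
E
python3 - <<'E'
from h import *
o=robot.get_obs(); print(o)
for n in("side","top","wrist"):
    save(n+'0',camera(n)); m=camera_model(n); print(n,{k:np.round(v,4).tolist() if not isinstance(v,str) else v for k,v in m.items()})
E
```

```text
pics
{'time': 0.0, 'q': array([ 1.06951151e+00,  5.28467378e-01,  1.43390572e+00, -1.96636076e-05,
        1.18142445e+00, -1.78509283e-01]), 'joint_velocities': array([-0.00076493,  0.00062459, -0.00050409, -0.00073982, -0.0008449 ,
        0.00207841]), 'joint_torque': array([-1.06223804e-03, -4.40041924e+01, -1.76588720e+01,  6.32591662e-02,
        5.82140882e-02, -1.73914450e-04]), 'position': array([0.19805915, 0.59241969, 0.40376938]), 'tool_rot': array([ 1.60684305e-01,  9.87005237e-01, -1.04240701e-03, -3.58973602e-04]), 'ft_force': array([ 0.48968373, -0.38748909,  0.14584367]), 'moment': array([-0.01098086, -0.07393584,  0.01826355]), 'grip_width': 0.08702445057206991}
side {'K': [[391.1896, 0.0, 318.5156], [0.0, 391.1896, 201.8737], [0.0, 0.0, 1.0]], 'world_to_cam': [[-0.9755, -0.22, -0.0094, 0.5027], [0.1553, -0.7175, 0.6791, -0.1528], [-0.1561, 0.6609, 0.734, -0.9333], [0.0, 0.0, 0.0, 1.0]]}
top {'K': [[514.0869, 0.0, 320.5955], [0.0, 514.0869, 197.238], [0.0, 0.0, 1.0]], 'world_to_cam': [[-0.024, -0.9996, 0.0127, -0.0156], [0.9869, -0.0217, 0.1596, -0.5633], [-0.1593, 0.0164, 0.9871, -1.4969], [0.0, 0.0, 0.0, 1.0]]}
wrist {'K': [[309.0514, 0.0, 322.6568], [0.0, 309.0514, 194.9583], [0.0, 0.0, 1.0]], 'tool_from_camera': [[-0.0012, 0.9707, 0.2402, 0.0657], [1.0, 0.0011, 0.0002, -0.0002], [-0.0, 0.2402, -0.9707, 0.0209], [0.0, 0.0, 0.0, 1.0]]}
```

View pics/top0.png

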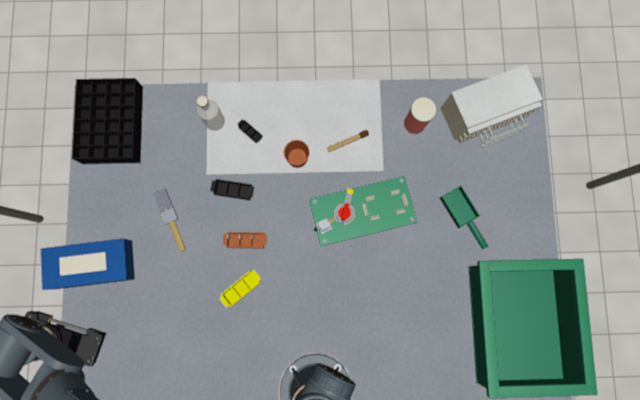

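View pics/side0.png

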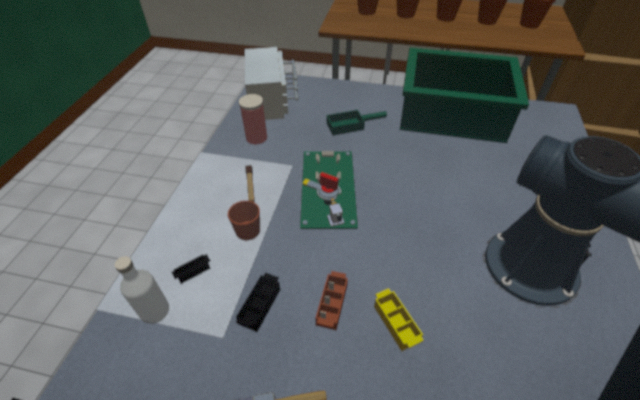

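View pics/wrist0.png

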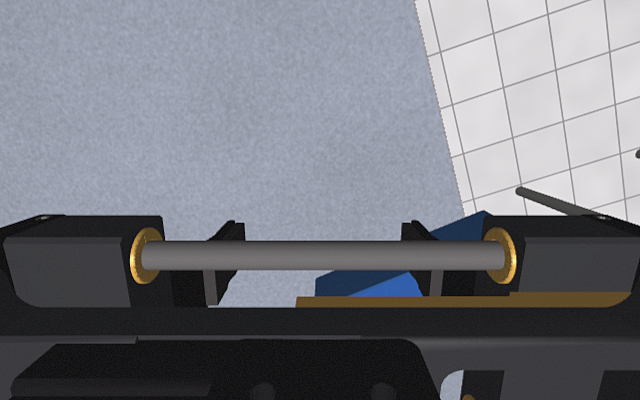

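The top view shows these candidates for the strip:
- Black strip at (232,189).
- Smaller black strip at (250,131).
- Yellow strip at (240,289), excluded by colour.
- Labelled terracotta strip at (245,240), a bystander.

The large black one at (232,189) fits, being the larger of the non-yellow ones. I'll check its size and take an enlarged crop.

```bash
cat >> h.py <<'E'
def T_cw(name,obs=None):
    m=camera_model(name)
    if name!='wrist': return np.array(m['K']),np.linalg.inv(np.array(m['world_to_cam']))
    from scipy.spatial.transform import Rotation as R
    T=np.eye(4);T[:3,:3]=R.from_quat(obs['tool_rot']).as_matrix();T[:3,3]=obs['position']
    return np.array(m['K']),T@np.array(m['tool_from_camera'])
def ray(name,px,z,obs=None):
    K,T=T_cw(name,obs); px=np.atleast_2d(np.asarray(px,float))
    d=np.c_[(px[:,0]-K[0,2])/K[0,0],-(px[:,1]-K[1,2])/K[1,1],-np.ones(len(px))]@T[:3,:3].T
    c=T[:3,3]; return c+d*((z-c[2])/d[:,2])[:,None]
def proj(name,P,obs=None):
    K,T=T_cw(name,obs); P=np.atleast_2d(P); c=(P-T[:3,3])@T[:3,:3]
    return np.c_[K[0,0]*c[:,0]/-c[:,2]+K[0,2],-K[1,1]*c[:,1]/-c[:,2]+K[1,2]]
def blobs(mask,amin=20):
    cs,_=cv2.findContours(mask.astype(np.uint8),cv2.RETR_EXTERNAL,cv2.CHAIN_APPROX_NONE)
    return [c for c in cs if cv2.contourArea(c)>amin]
E
python3 - <<'E'
from h import *
im=cv2.cvtColor(cv2.imread('pics/top0.png'),cv2.COLOR_BGR2RGB)
c=im[100:320,190:430]; cv2.imwrite('pics/crop_top0.png',cv2.cvtColor(cv2.resize(c,None,fx=3.3,fy=2.7*1,interpolation=cv2.INTER_CUBIC)[:600],cv2.COLOR_RGB2BGR)[:, :800])
hsv=cv2.cvtColor(im,cv2.COLOR_RGB2HSV)
v=im.max(2)
def rep(n,mask,z):
    for c in blobs(mask):
        p=c[:,0,:]
        if not(190<p[:,0].mean()<430 and 100<p[:,1].mean()<320): continue
        w=ray('top',p+0.0,z)[:,:2]
        (cx,cy),(a,b),ang=cv2.minAreaRect((w*1000).astype(np.float32))
        print(n,p.mean(0).round(1),'c',round(cx,1),round(cy,1),'size',round(a,1),round(b,1),round(ang,1))
rep('black',v<60,0.036)
rep('terra',(hsv[...,0]<14)&(hsv[...,1]>110)&(v>60),0.036)
rep('yel',(abs(hsv[...,0].astype(int)-30)<5)&(hsv[...,1]>150),0.036)
rep('green',(abs(hsv[...,0].astype(int)-75)<20)&(hsv[...,1]>100),0.008)
E
```

```text
black [231.9 189.3] c 594.9 239.2 size 124.2 45.0 79.9
black [249.3 130.7] c 776.6 185.7 size 80.4 26.3 46.4
terra [242.8 239.5] c 440.6 202.0 size 125.1 41.6 88.7
terra [344.5 211.4] c 519.3 -101.1 size 36.2 45.1 43.3
terra [296.5 152.9] c 703.9 40.9 size 76.9 74.8 44.5
terra [363.6 133.5] c 760.7 -166.4 size 12.7 22.5 25.9
terra [414.1 123.1] c 789.4 -322.4 size 63.5 55.0 54.4
yel [239.9 288.5] c 298.9 213.9 size 45.4 127.4 38.0
green [326.6 204.6] c 541.0 -57.3 size 73.5 112.9 12.7
green [364.9 215.9] c 526.2 -157.2 size 146.2 302.3 12.2
```

View pics/crop_top0.png

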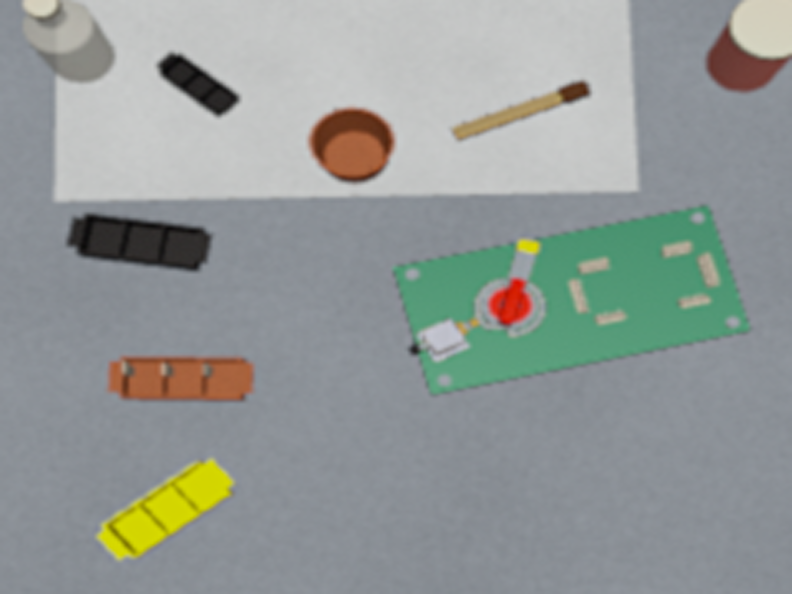

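The crop confirms it: the black three-cell strip measures 124x45 mm, while the other black one is only 80x26. The jig's yaw is about +12°. The knob and wing are left of the cradle, and the white bracket is at the far left, on the jig's +y side. Next I'll move above the strip.

Emit:
drive_tool:
  plan:
    - [[1, -0.88, 0, 0, 0, -0.85], [1, -0.88, 0, 0, 0, -0.85], [1, -0.88, 0, 0, 0, -0.85], [1, -0.88, 0, 0, 0, -0.85], [1, -0.88, 0, 0, 0, -0.85], [1, -0.88, 0, 0, 0, -0.85], [1, -0.88, 0, 0, 0, -0.85], [1, -0.88, 0, 0, 0, -0.85]]
  grip: 0

```text
time: 1.15
position: [0.3989, 0.4159, 0.4045]
tool_rot: [0.496, 0.868, -0.0, -0.0]
ft_force: [0.7, -0.1, -0.0]
grip_width: 0.0867
```

Emit:
drive_tool:
  plan:
    - [[1, -0.88, 0, 0, 0, -0.85], [1, -0.88, 0, 0, 0, -0.85], [1, -0.88, 0, 0, 0, -0.85], [1, -0.88, 0, 0, 0, -0.85], [1, -0.88, 0, 0, 0, -0.85], [1, -0.88, 0, 0, 0, -0.85], [1, -0.88, 0, 0, 0, -0.85], [0.9, -0.88, 0, 0, 0, -0.85]]

```text
time: 2.15
position: [0.5965, 0.2398, 0.4043]
tool_rot: [0.768, 0.641, -0.0, -0.0]
ft_force: [-0.1, 0.8, 0.3]
grip_width: 0.0872
```

Emit:
drive_tool:
  plan:
    - [[0, 0, 0, 0, 0, 0], [0, 0, 0, 0, 0, 0]]

```text
time: 2.4
position: [0.5952, 0.2409, 0.4042]
tool_rot: [0.766, 0.642, -0.001, -0.001]
ft_force: [0.5, 0.2, -1.3]
grip_width: 0.087
```

```bash
python3 - <<'E'
from h import *
import pickle
o=robot.get_obs(); pickle.dump(o,open('w1.pkl','wb')); save('w1',camera('wrist')); save('top1',camera('top'));print(o['position'],o['tool_rot'],o['q'])
E
```

```text
[0.59518433 0.24089541 0.4042397 ] [ 7.66405166e-01  6.42356817e-01 -6.37145299e-04 -6.59645473e-04] [2.10728775e-01 5.51790844e-01 1.38718048e+00 6.10371124e-04
 1.20436484e+00 3.86166266e-01]
```

View pics/w1.png

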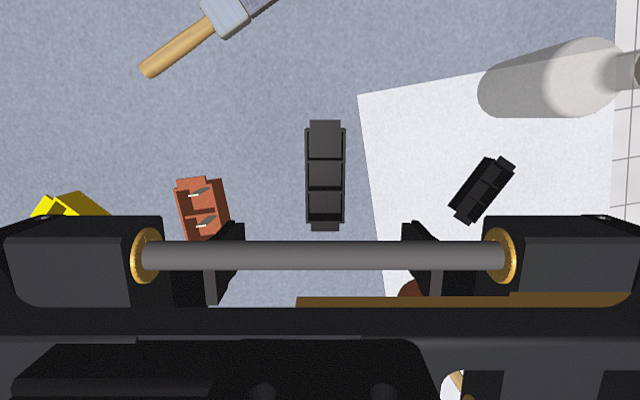

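The wrist view shows the whole black strip, columns 304–346 and rows 120–231, with both tabs. I'll measure it at tab height.

```bash
cat > meas1.py <<'E'
from h import *
import pickle
o=pickle.load(open('w1.pkl','rb'));im=cv2.cvtColor(cv2.imread('pics/w1.png'),cv2.COLOR_BGR2RGB)
m=(im.max(2)<90); m[:, :270]=0;m[:,380:]=0;m[238:]=0
for c in blobs(m,500):
    p=c[:,0,:].astype(float)
    w=ray('wrist',p,0.036,o)[:,:2]*1000
    print(cv2.minAreaRect(w.astype(np.float32)))
    # tabs: narrow extents
    print(p.min(0),p.max(0))
    for r in (122,125,140,160,180,200,215,227):
        xs=p[abs(p[:,1]-r)<.6][:,0]
        if len(xs): 
            a=ray('wrist',[[xs.min()-.0,r],[xs.max(),r]],0.036,o)[:,:2]*1000; print(r,xs.min(),xs.max(),a.round(1).tolist(),np.linalg.norm(a[0]-a[1]).round(1))
E
python3 meas1.py; python3 - <<'E'
import cv2
i=cv2.imread('pics/w1.png')[100:240,250:400]; cv2.imwrite('pics/w1c.png',cv2.resize(i,None,fx=4,fy=4,interpolation=cv2.INTER_CUBIC))
E
```

```text
((596.0617065429688, 240.44927978515625), (127.40669250488281, 45.28608322143555), 79.93588256835938)
[305. 120.] [345. 230.]
122 310.0 339.0 [[591.0, 303.9], [622.2, 298.3]] 31.7
125 310.0 339.0 [[590.4, 300.7], [621.7, 295.2]] 31.8
140 305.0 345.0 [[581.9, 285.8], [625.6, 278.0]] 44.4
160 305.0 344.0 [[577.7, 263.9], [620.9, 256.2]] 43.9
180 306.0 344.0 [[574.5, 241.2], [617.3, 233.6]] 43.5
200 306.0 344.0 [[570.0, 218.0], [613.5, 210.2]] 44.2
215 306.0 343.0 [[566.6, 200.0], [609.4, 192.4]] 43.5
227 311.0 338.0 [[569.6, 184.3], [601.2, 178.7]] 32.1
```

View pics/w1c.png

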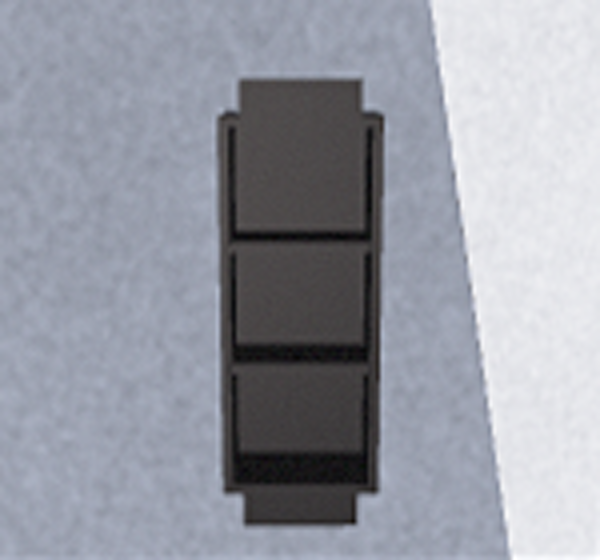

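The wrist and top views agree: strip centre (0.596, 0.240), length 127–130 mm, width 45 mm, yaw -10°, and the tool is already aligned. I'll descend to TCP z 0.188, which puts the tips 6 mm above the bench.

Emit:
drive_tool:
  plan:
    - [[0.04, -0.02, -1, 0, 0, 0], [0, 0, -1, 0, 0, 0], [0, 0, -1, 0, 0, 0], [0, 0, -1, 0, 0, 0], [0, 0, -1, 0, 0, 0], [0, 0, -1, 0, 0, 0], [0, 0, -1, 0, 0, 0], [0, 0, -0.8, 0, 0, 0]]

```text
time: 3.5
position: [0.596, 0.2411, 0.2089]
tool_rot: [0.766, 0.643, -0.0, -0.0]
ft_force: [0.7, 0.4, 0.1]
grip_width: 0.087
```

Emit:
drive_tool:
  plan:
    - [[0, 0, -0.4, 0, 0, 0], [0, 0, -0.4, 0, 0, 0], [0, 0, 0, 0, 0, 0], [0, 0, 0, 0, 0, 0]]

```text
time: 4.0
position: [0.5971, 0.2402, 0.1904]
tool_rot: [0.767, 0.642, 0.001, 0.0]
ft_force: [-0.1, 0.4, -0.2]
grip_width: 0.0871
```

```bash
python3 - <<'E'
from h import *
o=robot.get_obs(); save('w2',camera('wrist'));print(o['position'],o['tool_rot'],o['ft_force'])
E
```

```text
[0.59705139 0.24024399 0.19037273] [7.66589643e-01 6.42137003e-01 5.54300442e-04 2.85376381e-04] [-0.14570595  0.40502711 -0.20388978]
```

View pics/w2.png

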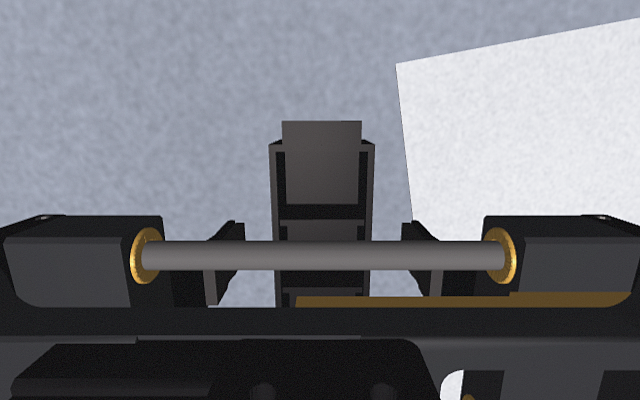

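The strip is centred between the fingers, columns 270–375 with jaws at 225 and 420. Closing now.

Emit:
drive_tool:
  plan:
    - [[0, 0, -0.1, 0, 0, 0], [0, 0, 0, 0, 0, 0], [0, 0, 0, 0, 0, 0], [0, 0, 0, 0, 0, 0], [0, 0, 0, 0, 0, 0], [0, 0, 0, 0, 0, 0]]
  grip: 1
  force: 15

```text
time: 4.8
position: [0.5967, 0.2402, 0.1873]
tool_rot: [0.767, 0.642, -0.0, 0.0]
ft_force: [-0.7, -0.7, 0.6]
grip_width: 0.0461
```

Emit:
drive_tool:
  plan:
    - [[0, 0, 0.4, 0, 0, 0], [0, 0, 0.8, 0, 0, 0], [0, 0, 1, 0, 0, 0], [0, 0, 1, 0, 0, 0], [0, 0, 1, 0, 0, 0], [0, 0, 1, 0, 0, 0], [0, 0, 0.4, 0, 0, 0], [0, 0, 0, 0, 0, 0]]

```text
time: 5.8
position: [0.5968, 0.2402, 0.3286]
tool_rot: [0.767, 0.642, 0.001, 0.001]
ft_force: [0.0, 0.1, -0.7]
grip_width: 0.046
```

```bash
python3 - <<'E'
from h import *
o=robot.get_obs(); save('w3',camera('wrist'));print(o['position'],o['tool_rot'],o['ft_force'],o['grip_width'])
E
```

```text
[0.59677644 0.24024992 0.32863619] [7.66551632e-01 6.42181565e-01 1.06408145e-03 5.48603560e-04] [ 0.02658767  0.12958086 -0.7059995 ] 0.04601099564413986
```

View pics/w3.png

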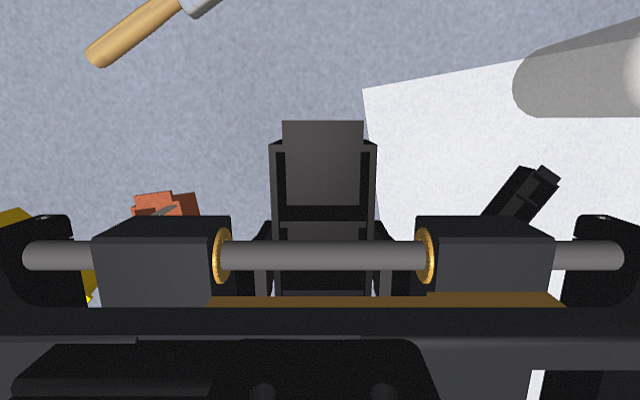

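The grasp is straight (opening 46 mm, far tab end at row 120). I'll carry the strip to a vantage point beside the jig with the wrist aligned to it, to measure the jig precisely.

Emit:
drive_tool:
  plan:
    - [[-0.2, -0.5, 0.6, 0, 0, 0.1], [-0.34, -0.95, 0.8, 0, 0, 0.18], [-0.34, -0.95, 0.8, 0, 0, 0.18], [-0.34, -0.95, 0.6, 0, 0, 0.18], [-0.34, -0.95, 0.4, 0, 0, 0.18], [-0.34, -0.95, 0.4, 0, 0, 0.18], [-0.34, -0.95, 0.4, 0, 0, 0.18], [-0.34, -0.95, 0, 0, 0, 0.18]]

```text
time: 6.85
position: [0.5316, 0.0601, 0.4281]
tool_rot: [0.719, 0.695, 0.0, 0.0]
ft_force: [1.4, -0.8, -1.3]
grip_width: 0.0462
```

Emit:
drive_tool:
  plan:
    - [[-0.34, -0.95, 0, 0, 0, 0.18], [-0.34, -0.95, 0, 0, 0, 0.18], [-0.34, -0.95, 0, 0, 0, 0.18], [-0.34, -0.95, 0, 0, 0, 0.18], [-0.34, -0.95, 0, 0, 0, 0.18], [-0.34, -0.95, 0, 0, 0, 0.18], [-0.34, -0.95, 0, 0, 0, 0.18], [-0.34, -0.95, 0, 0, 0, 0.18]]

```text
time: 7.85
position: [0.4631, -0.1295, 0.4272]
tool_rot: [0.664, 0.747, -0.0, -0.001]
ft_force: [0.2, -0.1, 0.4]
grip_width: 0.0456
```

Emit:
drive_tool:
  plan:
    - [[-0.34, -0.95, 0, 0, 0, 0.18], [-0.34, -0.95, 0, 0, 0, 0.18], [-0.34, -0.95, 0, 0, 0, 0.18], [-0.34, -0.95, 0, 0, 0, 0.18], [-0.34, -0.95, 0, 0, 0, 0.18], [-0.34, -0.9, 0, 0, 0, 0], [0, 0, 0, 0, 0, 0], [0, 0, 0, 0, 0, 0]]

```text
time: 8.85
position: [0.4128, -0.2693, 0.4271]
tool_rot: [0.629, 0.778, 0.0, -0.001]
ft_force: [0.9, -0.0, -0.8]
grip_width: 0.0458
```

```bash
python3 - <<'E'
from h import *
import pickle
o=robot.get_obs(); pickle.dump(o,open('w4.pkl','wb'));save('w4',camera('wrist'));print(o['position'],o['tool_rot'],o['ft_force'],o['grip_width'],o['q'])
save('top4',camera('top'))
E
```

```text
[ 0.4127694  -0.26934887  0.4271254 ] [ 6.28782215e-01  7.77581143e-01  2.58633610e-04 -6.51797037e-04] [ 0.94928188 -0.00983809 -0.76759638] 0.04576504176913006 [-8.05406182e-01  3.20739686e-01  1.72917880e+00  3.94285893e-04
  1.09303226e+00 -1.01641144e+00]
```

View pics/w4.png

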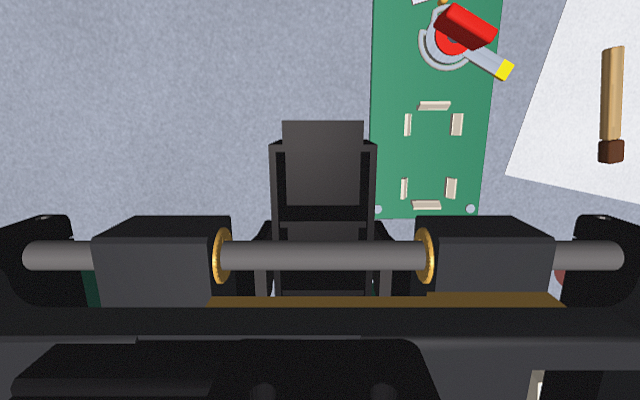

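The wrist view shows the whole cradle: guides at rows 101–209, columns 401–463. The plate's edges are at about columns 370–505, with the lower edge near row 219. The knob is at about (465,30) with its wing tip at (506,70). I'll fit the plate edges and guides.

```bash
cat > meas4.py <<'E'
from h import *
import pickle
o=pickle.load(open('w4.pkl','rb'));im=cv2.cvtColor(cv2.imread('pics/w4.png'),cv2.COLOR_BGR2RGB)
hsv=cv2.cvtColor(im,cv2.COLOR_RGB2HSV)
g=(abs(hsv[...,0].astype(int)-75)<22)&(hsv[...,1]>90)&(hsv[...,2]>50)
g[225:]=0;g[:,:340]=0
L=[];R=[];B=[]
for r in range(5,110,3):
    xs=np.where(g[r])[0]
    if len(xs): L.append([xs.min()-.0,r+.5])
for r in range(85,205,3):
    xs=np.where(g[r])[0]
    if len(xs): R.append([xs.max()+1,r+.5])
for c in range(395,412,2):
    ys=np.where(g[:,c])[0]
    if len(ys): B.append([c+.5,ys.max()+1])
def fit(P):
    w=ray('wrist',P,0.008,o)[:,:2]*1000
    vx,vy,x,y=cv2.fitLine(w.astype(np.float32),cv2.DIST_HUBER,0,.01,.01).ravel()
    res=(w-[x,y])@[-vy,vx]; 
    return np.array([x,y]),np.array([vx,vy]),abs(res).max(),len(P)
for n,P in(('L',L),('R',R),('B',B)):
    p,d,r,k=fit(P); print(n,p.round(1),np.degrees(np.arctan2(d[1],d[0])).round(2),r.round(2),k)
pl,dl,_,_=fit(L);pr,dr,_,_=fit(R);pb,db,_,_=fit(B)
if dl[1]<0: dl=-dl
if dr[1]<0: dr=-dr
ey=dl+dr; ey/=np.linalg.norm(ey); ex=np.array([ey[1],-ey[0]])
print('yaw',np.degrees(np.arctan2(-ey[0],ey[1])))
print('width',(pr-pl)@ex)
xm=((pl+pr)/2)@ex; ymin=pb@ey
O=ex*xm+ey*(ymin+153); print('jig O',O,'seat',O-70*ey,'knob',O+60*ey)
wm=(hsv[...,1]<60)&(hsv[...,2]>175); wm[:90]=0;wm[215:]=0;wm[:,:385]=0;wm[:,475:]=0
for c in blobs(wm,10):
    p=c[:,0,:]; w=ray('wrist',p+.5,0.02,o)[:,:2]*1000-O; q=np.c_[w@ex,w@ey]
    print('guide',p.min(0),p.max(0)+1,'jig',q.min(0).round(1),q.max(0).round(1))
cv2.imwrite('pics/w4c.png',cv2.resize(cv2.imread('pics/w4.png')[0:225,340:530],None,fx=2.6,fy=2.6,interpolation=cv2.INTER_CUBIC))
E
python3 meas4.py
```

```text
L [ 439.4 -116.7] -77.49 0.65 35
R [ 608.5 -193.9] -77.66 0.67 40
B [ 532.3 -310.1] 12.03 0.0 9
yaw 12.427119
width 148.52887
jig O [ 523.9468  -155.28592] seat [ 539.0106  -223.64586] knob [511.0349  -96.69168]
guide [466 204] [475 213] jig [  52.7 -142.1] [  63.3 -131.3]
guide [412 201] [442 210] jig [ -18.1 -137.8] [  20.1 -126.7]
guide [446 178] [457 199] jig [  24.3 -123.1] [ 36.8 -96.8]
guide [400 178] [408 200] jig [ -34.1 -124. ] [-25.7 -96.4]
guide [451 113] [464 136] jig [ 24.3 -43.1] [ 36.8 -17. ]
guide [404 113] [412 136] jig [-34.1 -42.7] [-25.8 -16.5]
guide [418 101] [451 111] jig [-18.  -13.2] [20.  -2.7]
```

View pics/w4c.png

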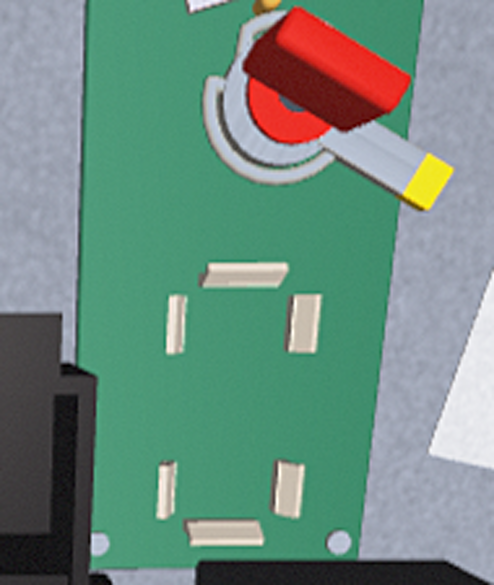

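```bash
cat > meas5.py <<'E'
from h import *
import pickle
from scipy.spatial.transform import Rotation as R
exec(open('meas4.py').read().split("wm=(hsv")[0])
def jig(px,z):
    w=ray('wrist',px,z,o)[:,:2]*1000-O; return np.c_[w@ex,w@ey].round(1)
c=lambda u,v:(340+u/2.6,v/2.6)
print('far stop base',jig([c(203,286),c(283,286)],.008),'lip',jig([c(211,263),c(288,263)],.024))
print('near stop base',jig([c(186,521),c(260,521)],.008),'lip',jig([c(192,545),c(264,543)],.024))
print('Lguide base inner',jig([c(184,353),c(173,518)],.008),'R inner base',jig([c(289,352),c(274,516)],.008), 'R lip',jig([c(321,294),c(304,461)],.024),'L lip',jig([c(169,296),c(159,462)],.024))
# strip in tool coordinates: its top is TCPz-0.1513
zt=o['position'][2]-0.1513
g2=im.max(2)<95
for r in (150,160,170,200,210):
    xs=[x for x in range(262,385) if g2[r,x]]; print(r,xs[0],xs[-1]+1)
def tool(px):
    w=ray('wrist',px,zt,o)-o['position']; return (R.from_quat(o['tool_rot']).inv().apply(w)*1000).round(1)
print('tab end',tool([[282,120.5],[364,120.5]]),'sides',tool([[268.5,150],[377,150]]),tool([[270,200],[375.5,200]]),'body end',tool([[269,142],[376,142]]))
t=R.from_quat(o['tool_rot']).as_matrix(); print('tool yaw',np.degrees(np.arctan2(t[1,1],t[0,1])),'tilt',t[:2,2])
E
python3 meas5.py
```

```text
L [ 439.4 -116.7] -77.49 0.65 35
R [ 608.5 -193.9] -77.66 0.67 40
B [ 532.3 -310.1] 12.03 0.0 9
yaw 12.427119
width 148.52887
jig O [ 523.9468  -155.28592] seat [ 539.0106  -223.64586] knob [511.0349  -96.69168]
far stop base [[-14.9 -12.2]
 [ 23.3 -12.5]] lip [[-16.7  -2.5]
 [ 18.4  -2.8]]
near stop base [[ -15.9 -128.4]
 [  22.1 -128.7]] lip [[ -16.8 -136.5]
 [  18.7 -135.7]]
Lguide base inner [[ -22.   -43.7]
 [ -22.6 -126.8]] R inner base [[  29.1  -43.6]
 [  29.  -126.1]] R lip [[ 34.8 -16.6]
 [ 34.6 -94.6]] L lip [[-35.  -17. ]
 [-35.4 -94.6]]
150 269 377
160 269 377
170 270 376
200 271 375
210 271 375Traceback (most recent call last):
  File "meas5.py", line 18, in <module>
    print('tab end',tool([[282,120.5],[364,120.5]]),'sides',tool([[268.5,150],[377,150]]),tool([[270,200],[375.5,200]]),'body end',tool([[269,142],[376,142]]))
                    ~~~~^^^^^^^^^^^^^^^^^^^^^^^^^^^
  File "meas5.py", line 17, in tool
    w=ray('wrist',px,zt,o)-o['position']; return (R.from_quat(o['tool_rot']).inv().apply(w)*1000).round(1)
                                                  ^^^^^^^^^^^
AttributeError: 'list' object has no attribute 'from_quat'
```

```bash
python3 - <<'E'
import cv2
i=cv2.imread('pics/w4.png')[110:220,255:390]; cv2.imwrite('pics/w4d.png',cv2.resize(i,None,fx=5,fy=5,interpolation=cv2.INTER_CUBIC))
E
```

```text
(no output)
```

View pics/w4d.png

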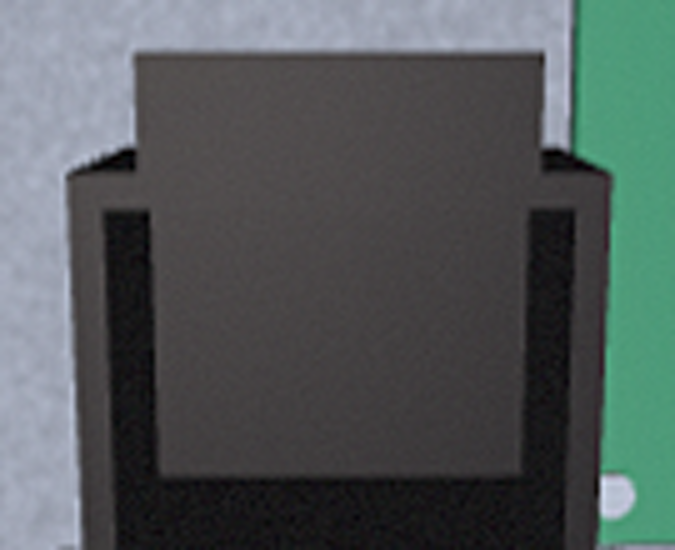

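```bash
sed -i "s/^exec.*/&\nfrom scipy.spatial.transform import Rotation as R/" meas5.py; python3 meas5.py | tail -4
python3 - <<'E'
from h import *
# top-view check of jig in top0: mask hull at plate top
im=cv2.cvtColor(cv2.imread('pics/top0.png'),cv2.COLOR_BGR2RGB);hsv=cv2.cvtColor(im,cv2.COLOR_RGB2HSV)
g=((abs(hsv[...,0].astype(int)-75)<20)&(hsv[...,1]>100)).astype(np.uint8); g[:170]=0;g[250:]=0;g[:,:300]=0;g[:,425:]=0
P=np.concatenate([c for c in blobs(g,5)])[:,0,:]
w=ray('top',P+.5,.008)[:,:2]*1000; print(cv2.minAreaRect(w.astype(np.float32)))
E
```

```text
[ 52.5  22.3 151.4]] [[ 30.8 -23.5 151.4]
 [ 30.8  22.6 151.3]] body end [[ 55.9 -22.9 151.4]
 [ 55.8  21.8 151.4]]
tool yaw 12.079325981205189 tilt [-0.0006884   0.00122189]
((524.6332397460938, -158.66807556152344), (146.14913940429688, 302.2770080566406), 12.242291450500488)
```

In tool coordinates the strip sits centred to within 0.5 mm, and the jig's plate and guides agree to about 1 mm. The seat is near (0.540, -0.2235). I'll go above the cradle, part way down, then look.

Emit:
drive_tool:
  plan:
    - [[0.7, 0.25, 0, 0, 0, 0.03], [0.9, 0.3, 0, 0, 0, 0], [0.9, 0.3, -0.4, 0, 0, 0], [0.9, 0.3, -0.9, 0, 0, 0], [0.9, 0.3, -1, 0, 0, 0], [0.8, 0.35, -1, 0, 0, 0], [0, 0, -1, 0, 0, 0], [0, 0, -1, 0, 0, 0]]

```text
time: 9.95
position: [0.5423, -0.2232, 0.2937]
tool_rot: [0.627, 0.779, 0.0, 0.0]
ft_force: [-0.3, 0.0, -0.3]
grip_width: 0.046
```

Emit:
drive_tool:
  plan:
    - [[0, 0, -0.8, 0, 0, 0], [0, 0, -0.4, 0, 0, 0], [0, 0, 0, 0, 0, 0], [0, 0, 0, 0, 0, 0]]

```text
time: 10.45
position: [0.5413, -0.2247, 0.2655]
tool_rot: [0.627, 0.779, 0.0, 0.001]
ft_force: [0.4, 0.0, -0.5]
grip_width: 0.0457
```

```bash
python3 - <<'E'
from h import *
import pickle
o=robot.get_obs(); pickle.dump(o,open('w5.pkl','wb'));save('w5',camera('wrist'));print(o['position'],o['tool_rot'],o['ft_force'],o['grip_width'],o['q'])
from scipy.spatial.transform import Rotation as R
t=R.from_quat(o['tool_rot']).as_matrix(); print(np.degrees(np.arctan2(t[1,1],t[0,1])))
save('side5',camera('side'))
E
```

```text
[ 0.5413171  -0.22470353  0.26547984] [6.27246887e-01 7.78820024e-01 1.23507025e-04 8.34897514e-04] [ 0.42334679  0.02120696 -0.49359979] 0.04571421809939137 [-5.84016538e-01  6.64796217e-01  1.64534813e+00  1.20903344e-04
  8.29762705e-01 -7.98867471e-01]
12.305420455563866
```

View pics/w5.png

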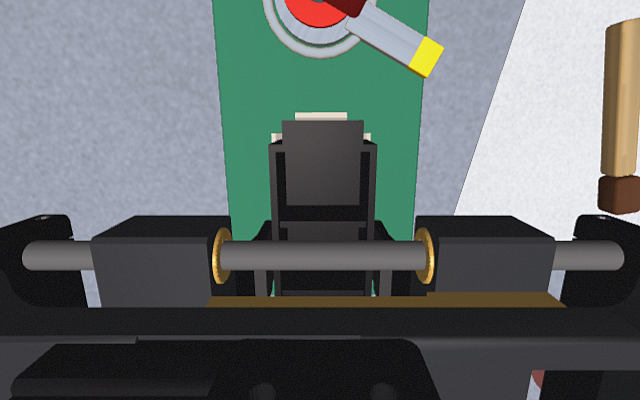

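```bash
python3 - <<'E'
from h import *
import pickle
from scipy.spatial.transform import Rotation as R
o=pickle.load(open('w5.pkl','rb'));im=cv2.cvtColor(cv2.imread('pics/w5.png'),cv2.COLOR_BGR2RGB)
hsv=cv2.cvtColor(im,cv2.COLOR_RGB2HSV)
g=(abs(hsv[...,0].astype(int)-75)<22)&(hsv[...,1]>90)&(hsv[...,2]>50)
T=R.from_quat(o['tool_rot'])
def tool(px,z): return T.inv().apply(ray('wrist',px,z,o)-o['position'])*1000
for r in range(85,200,15):
    xs=np.where(g[r,190:450])[0]+190; t=tool([[xs.min(),r+.5],[xs.max()+1,r+.5]],.008); print(r,xs.min(),xs.max()+1,t[:,:2].round(1).tolist(),'mid',t[:,1].mean().round(2))
w=(hsv[...,1]<60)&(hsv[...,2]>175); w[:100]=0;w[150:]=0;w[:,:255]=0;w[:,395:]=0
for c in blobs(w,5):
    p=c[:,0,:]; print(p.min(0),p.max(0)+1, tool(np.array([p.min(0),p.max(0)+1]),.024)[:,:2].round(1).tolist())
E
```

```text
85 219 423 [[88.6, -75.6], [88.5, 72.2]] mid -1.7
100 220 422 [[78.2, -75.8], [78.1, 72.3]] mid -1.73
115 221 421 [[67.6, -75.9], [67.4, 72.4]] mid -1.75
130 223 420 [[56.7, -75.3], [56.5, 72.4]] mid -1.4
145 224 419 [[45.5, -75.4], [45.4, 72.5]] mid -1.43
160 225 418 [[34.1, -75.5], [34.0, 72.6]] mid -1.45
175 226 417 [[22.5, -75.6], [22.3, 72.7]] mid -1.48
190 227 415 [[10.5, -75.8], [10.3, 72.0]] mid -1.89
[364 133] [371 141] [[55.4, 28.4], [49.9, 33.5]]
[271 133] [282 143] [[55.5, -36.7], [48.6, -29.2]]
[295 112] [347 120] [[69.7, -19.6], [64.3, 16.4]]
```

The plate midline and guides sit about 1.2 mm to the -x side of the strip, and the stop about 1 mm further on in +y. I'll correct by (-1.3, +0.75) mm and lower towards the lips.

Emit:
drive_tool:
  plan:
    - [[-0.05, 0.03, 0, 0, 0, 0], [0, 0, -0.6, 0, 0, 0], [0, 0, -0.8, 0, 0, 0], [0, 0, -0.5, 0, 0, 0], [0, 0, -0.2, 0, 0, 0], [0, 0, 0, 0, 0, 0]]

```text
time: 11.3
position: [0.5394, -0.2241, 0.2118]
tool_rot: [0.627, 0.779, -0.0, -0.0]
ft_force: [0.7, 0.7, -0.5]
grip_width: 0.0457
```

```bash
python3 - <<'E'
from h import *
import pickle
o=robot.get_obs(); pickle.dump(o,open('w6.pkl','wb'));save('w6',camera('wrist'));print(o['position'],o['tool_rot'],o['ft_force'])
cv2.imwrite('pics/w6c.png',cv2.resize(cv2.imread('pics/w6.png')[60:310,200:450],None,fx=2.4,fy=2.4,interpolation=cv2.INTER_CUBIC))
E
```

```text
[ 0.53943353 -0.2240682   0.21182861] [ 6.27419284e-01  7.78681527e-01 -4.01151654e-05 -3.46464619e-04] [ 0.66266425  0.72329718 -0.47793143]
```

View pics/w6c.png

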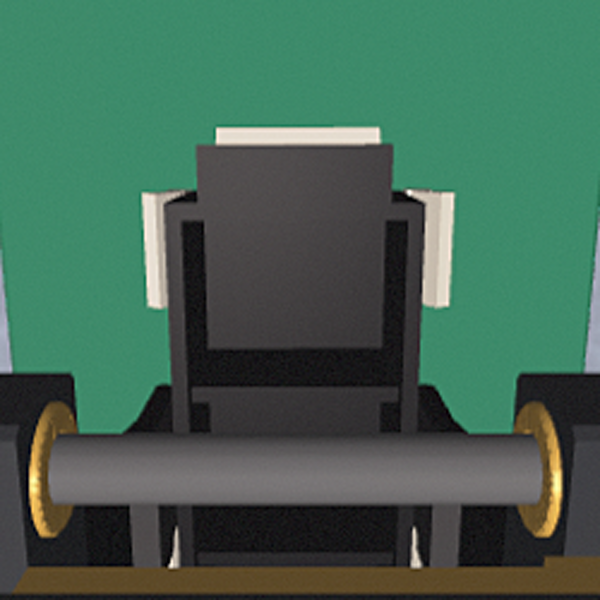

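The strip sits between the guides almost evenly, with lips showing on both sides and the stop beyond the tab. I'll lower slowly with a force check.

Emit:
drive_tool:
  plan:
    - [[0.02, 0, -0.15, 0, 0, 0], [0, 0, -0.15, 0, 0, 0], [0, 0, -0.12, 0, 0, 0], [0, 0, -0.1, 0, 0, 0], [0, 0, 0, 0, 0, 0]]

```text
time: 11.98
position: [0.5399, -0.224, 0.199]
tool_rot: [0.627, 0.779, -0.0, -0.0]
ft_force: [0.1, 0.8, -0.3]
grip_width: 0.046
```

Emit:
drive_tool:
  plan:
    - [[0, 0, -0.06, 0, 0, 0], [0, 0, -0.06, 0, 0, 0], [0, 0, 0, 0, 0, 0]]

```text
time: 12.35
position: [0.5399, -0.224, 0.1961]
tool_rot: [0.627, 0.779, -0.0, -0.0]
ft_force: [-0.1, 0.6, -0.4]
grip_width: 0.046
```

Emit:
drive_tool:
  plan:
    - [[0, 0, -0.04, 0, 0, 0], [0, 0, -0.04, 0, 0, 0], [0, 0, 0, 0, 0, 0]]

```text
time: 12.72
position: [0.54, -0.224, 0.1952]
tool_rot: [0.627, 0.779, -0.0, 0.0]
ft_force: [-0.7, -0.0, 6.1]
grip_width: 0.046
```

```bash
python3 - <<'E'
from h import *
o=robot.get_obs(); save('w7',camera('wrist'));print(o['position'],o['tool_rot'],o['ft_force'],o['moment'])
cv2.imwrite('pics/w7c.png',cv2.resize(cv2.imread('pics/w7.png')[60:310,200:450],None,fx=2.4,fy=2.4,interpolation=cv2.INTER_CUBIC))
E
```

```text
[ 0.54000283 -0.22404733  0.19524259] [ 6.27364091e-01  7.78726044e-01 -1.99327155e-05  2.12856138e-04] [-0.70352151 -0.00705048  6.0756146 ] [ 0.04086476  0.26018949 -0.01116372]
```

View pics/w7c.png

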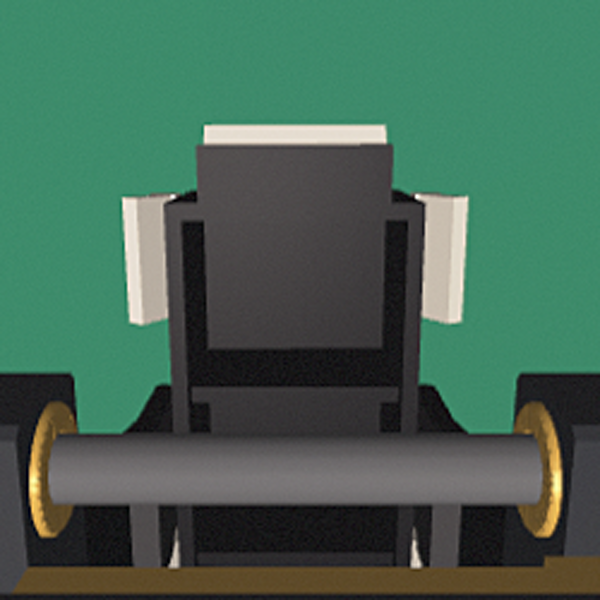

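Contact is 6 N at z 0.1952 against an expected 0.1953, and the guides are symmetric, so it's on the floor. Releasing and rising.

Emit:
drive_tool:
  plan:
    - [[0, 0, 0, 0, 0, 0], [0, 0, 0, 0, 0, 0], [0, 0, 0, 0, 0, 0], [0, 0, 0, 0, 0, 0], [0, 0, 0, 0, 0, 0]]
  grip: 0

```text
time: 13.4
position: [0.5399, -0.224, 0.1941]
tool_rot: [0.627, 0.779, -0.0, -0.0]
ft_force: [0.2, 0.6, -0.2]
grip_width: 0.0843
```

Emit:
drive_tool:
  plan:
    - [[0, 0, 0.5, 0, 0, 0], [0, 0, 1, 0, 0, 0], [0, 0, 1, 0, 0, 0], [0, 0, 1, 0, 0, 0], [0, 0, 1, 0, 0, 0], [0, 0, 1, 0, 0, 0], [0, 0, 0.5, 0, 0, 0], [0, 0, 0, 0, 0, 0]]

```text
time: 14.4
position: [0.5401, -0.2241, 0.3454]
tool_rot: [0.627, 0.779, 0.0, 0.001]
ft_force: [-0.7, -0.3, 0.1]
grip_width: 0.0872
```

```bash
python3 - <<'E'
from h import *
import pickle
o=robot.get_obs(); pickle.dump(o,open('w8.pkl','wb'));save('w8',camera('wrist'));print(o['position'],o['tool_rot'],o['q'])
E
```

```text
[ 0.54006934 -0.22408768  0.34540416] [6.27368958e-01 7.78721245e-01 1.02395275e-04 1.18467425e-03] [-5.84296928e-01  5.47118825e-01  1.59467455e+00 -2.16692415e-05
  9.97421167e-01 -7.98740526e-01]
```

View pics/w8.png

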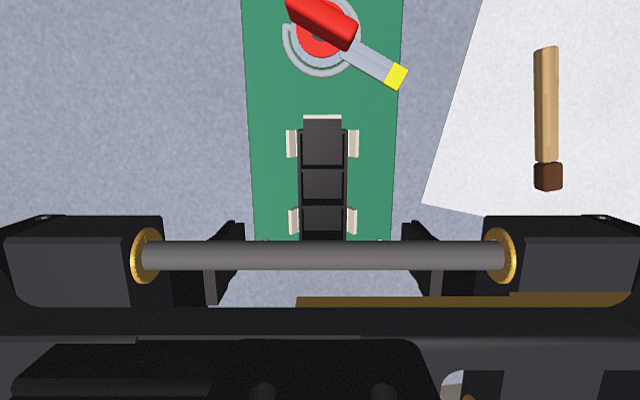

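The strip lies seated and symmetric within the guides, columns 300–347. Next I'll move forward to view the cam, notch and plunger bracket.

Emit:
drive_tool:
  plan:
    - [[-0.18, 0.78, 0.2, 0, 0, 0], [-0.17, 0.78, 0.2, 0, 0, 0], [-0.17, 0.78, 0.2, 0, 0, 0], [-0.17, 0.78, 0, 0, 0, 0], [-0.17, 0.78, 0, 0, 0, 0], [0, 0, 0, 0, 0, 0], [0, 0, 0, 0, 0, 0]]

```text
time: 15.32
position: [0.5188, -0.1267, 0.3593]
tool_rot: [0.627, 0.779, -0.0, 0.0]
ft_force: [0.3, -0.4, 0.2]
grip_width: 0.0874
```

```bash
python3 - <<'E'
from h import *
import pickle
o=robot.get_obs(); pickle.dump(o,open('w9.pkl','wb'));save('w9',camera('wrist'));print(o['position'],o['tool_rot'],o['q'])
cv2.imwrite('pics/w9c.png',cv2.resize(cv2.imread('pics/w9.png')[20:240,200:460],None,fx=2.7,fy=2.7,interpolation=cv2.INTER_CUBIC))
E
```

```text
[ 0.51877348 -0.12666368  0.35931345] [ 6.27221625e-01  7.78840676e-01 -6.62010002e-05  4.78569899e-04] [-4.48779735e-01  4.67334363e-01  1.70824105e+00 -4.21353933e-04
  9.65115251e-01 -6.63374654e-01]
```

View pics/w9c.png

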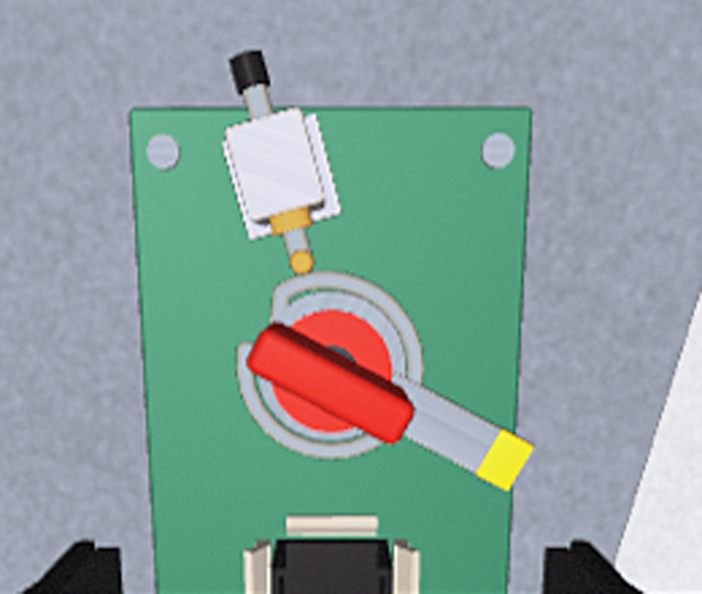

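The crop shows the cam's notch at upper left, about (258,335). The brass plunger nose is at (302,262) and the white bracket at (280,170), bearing slightly ccw of +y. The wing tip is at (505,460). I'll measure these bearings about the axis.

```bash
cat > meas9.py <<'E'
from h import *
import pickle,sys
tag=sys.argv[1]
o=pickle.load(open(tag+'.pkl','rb'));im=cv2.cvtColor(cv2.imread(f'pics/{tag}.png'),cv2.COLOR_BGR2RGB)
hsv=cv2.cvtColor(im,cv2.COLOR_RGB2HSV); H=hsv[...,0].astype(int);S=hsv[...,1];V=hsv[...,2]
def cen(m,z,n,amin=8):
    for c in blobs(m,amin):
        p=c[:,0,:]; M=cv2.moments(c); px=[M['m10']/M['m00']+.5,M['m01']/M['m00']+.5]
        w=ray('wrist',[px],z,o)[0][:2]*1000
        r=cv2.minAreaRect((ray('wrist',p+.5,z,o)[:,:2]*1000).astype(np.float32))
        print(n,np.round(px,1),w.round(1),'rect',np.round(r[0],1),np.round(r[1],1),round(r[2],1))
roi=np.zeros(V.shape,bool);roi[30:215,200:460]=1
y=(abs(H-30)<4)&(S>150)&roi; cen(y,.054,'yellow')
b=(abs(H-20)<6)&(S>100)&roi; cen(b,.049,'brass',4)
r=((H<6)|(H>174))&(S>150)&(V>170)&roi; cen(r,.104,'redbright')
w=(S<40)&(V>200)&roi; cen(w,.054,'white')
k=(V<60)&roi; k[60:]=0; cen(k,.049,'black')
E
python3 meas9.py w9
```

```text
yellow [387.  190.7] [ 578. -115.] rect [ 577.9 -115.1] [17.8 12.8] 75.1
brass [311.8 117.2] [494.7 -64.2] rect [494.4 -64.5] [7.3 7. ] 12.2
brass [307.8 101.8] [488.3 -51.8] rect [488.5 -51.8] [13.4  6.1] 28.3
redbright [320.9 165. ] [510.5 -97.1] rect [510.7 -98.9] [19.  48.3] 74.5
redbright [329.3 145.4] [513.5 -81.3] rect [513.9 -80.8] [11.  30.7] 74.2
white [324.7 213.2] [ 525.2 -149.3] rect [ 523.5 -149.4] [31.8  3. ] 12.2
white [364.6 184.2] [ 555.8 -113.5] rect [ 556.6 -113.6] [ 7.3 27.6] 74.2
white [301.3 169.2] [ 494.8 -112.1] rect [ 497.5 -113.4] [ 4.1 21. ] 50.2
white [363.6 172.4] [ 552.1 -102.7] rect [ 551.9 -102.5] [ 6.1 40.1] 73.8
white [308.1 177.8] [ 502.6 -118.7] rect [ 502.5 -115.4] [19.6 55.8] 64.0
white [450.6 186.4] [635.4 -98.3] rect [631.1 -86.6] [26.  80.2] 12.2
white [330.5 136.4] [514.8 -77. ] rect [516.7 -78. ] [21.6 54.3] 78.3
white [309.3 109.3] [491.3 -57.9] rect [491.7 -58. ] [3.7 4.6] 26.2
white [384.5  75.7] [549.2 -16.7] rect [549.1 -16.6] [8.8 8.1] 12.2
white [260.3  76.2] [444.2 -39.9] rect [444.4 -39.8] [8.7 9. ] 9.7
white [303.1  81.3] [481.2 -36.1] rect [480.2 -34.2] [31.  43.5] 27.8
black [289.1  47.2] [463.6 -11. ] rect [463.7 -11.3] [ 4.  10.6] 28.0
black [295.4  45.2] [468.5  -8.3] rect [468.7  -8.7] [ 4.6 10.7] 28.3
```

Results:

| Quantity | Value |
|---|---|
| Knob axis | ≈ (0.512, -0.097) |
| Wing bearing | -15.7° (knob angle ≈ 0.07) |
| Plunger bearing | 118° (nose, rod end and bracket all agree) |
| Notch bearing | 164.3° |
| Clockwise turn needed | ≈ 46° (0.81 rad), inside the stated range |

I'll grip the bar with the camera over the plunger, which means turning the tool -118°.

Emit:
drive_tool:
  plan:
    - [[-0.07, 0.3, 0, 0, 0, -0.6], [-0.07, 0.3, 0, 0, 0, -1], [-0.07, 0.3, 0, 0, 0, -1], [-0.07, 0.3, 0, 0, 0, -1], [0, 0, 0, 0, 0, -1], [0, 0, 0, 0, 0, -1], [0, 0, 0, 0, 0, -1], [0, 0, 0, 0, 0, -1]]

```text
time: 16.38
position: [0.5118, -0.0975, 0.3592]
tool_rot: [0.881, 0.473, 0.0, 0.0]
ft_force: [-0.4, 0.1, 0.9]
grip_width: 0.0868
```

Emit:
drive_tool:
  plan:
    - [[0, 0, 0, 0, 0, -1], [0, 0, 0, 0, 0, -1], [0, 0, 0, 0, 0, -1], [0, 0, 0, 0, 0, -1], [0, 0, 0, 0, 0, -1], [0, 0, 0, 0, 0, -1], [0, 0, 0, 0, 0, -1], [0, 0, 0, 0, 0, -1]]

```text
time: 17.38
position: [0.5118, -0.0975, 0.3592]
tool_rot: [0.997, 0.073, 0.0, 0.0]
ft_force: [0.4, -0.4, 0.9]
grip_width: 0.087
```

Emit:
drive_tool:
  plan:
    - [[0, 0, 0, 0, 0, -1], [0, 0, 0, 0, 0, -1], [0, 0, 0, 0, 0, -1], [0, 0, 0, 0, 0, -1], [0, 0, 0, 0, 0, -0.07], [0, 0, 0, 0, 0, 0], [0, 0, 0, 0, 0, 0]]

```text
time: 18.25
position: [0.5115, -0.0967, 0.3592]
tool_rot: [0.991, -0.137, 0.0, 0.0]
ft_force: [0.8, 0.8, 0.2]
grip_width: 0.087
```

```bash
python3 - <<'E'
from h import *
import pickle
from scipy.spatial.transform import Rotation as R
o=robot.get_obs(); pickle.dump(o,open('w10.pkl','wb'));save('w10',camera('wrist'));print(o['position'],o['tool_rot'],o['q'])
t=R.from_quat(o['tool_rot']).as_matrix(); print(np.degrees(np.arctan2(t[1,1],t[0,1])),t[:2,2])
E
python3 meas9.py w10 | grep -v white
```

```text
[ 0.51152262 -0.09674155  0.35921793] [ 9.90625425e-01 -1.36606245e-01  1.70015983e-05  2.49806094e-05] [-4.01776492e-01  4.51497141e-01  1.74066457e+00 -4.83647100e-05
  9.49385055e-01  1.44311744e+00]
-105.70302307066656 [ 2.68594166e-05 -5.41379026e-05]
yellow [322.6 114.2] [ 577.3 -115.3] rect [ 577.4 -115.3] [17.9 12.9] 74.2
brass [295.1 212.5] [495.  -64.2] rect [495.6 -64.2] [6.9 5.1] 74.2
redbright [322.2 193.4] [519.2 -98.7] rect [518.6 -98.3] [33.6 33. ] 74.2
```

View pics/w10.png

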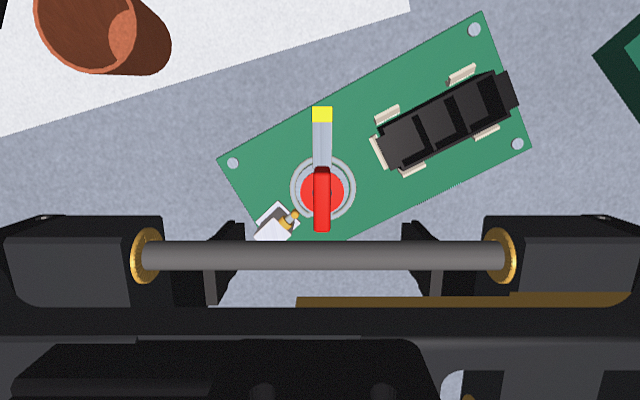

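The bar is vertical at column 322, so alignment is right. However, the camera is on the wing side, because I mixed up the sign of the half turn. I'll turn +180° so the camera looks over the plunger. There is plenty of time.

Emit:
drive_tool:
  plan:
    - [[0, 0, 0, 0, 0, 1], [0, 0, 0, 0, 0, 1], [0, 0, 0, 0, 0, 1], [0, 0, 0, 0, 0, 1], [0, 0, 0, 0, 0, 1], [0, 0, 0, 0, 0, 1], [0, 0, 0, 0, 0, 1], [0, 0, 0, 0, 0, 1]]

```text
time: 19.3
position: [0.5115, -0.0965, 0.3593]
tool_rot: [0.96, 0.28, 0.0, 0.0]
ft_force: [0.6, -0.5, -0.3]
grip_width: 0.0868
```

Emit:
drive_tool:
  plan:
    - [[0, 0, 0, 0, 0, 1], [0, 0, 0, 0, 0, 1], [0, 0, 0, 0, 0, 1], [0, 0, 0, 0, 0, 1], [0, 0, 0, 0, 0, 1], [0, 0, 0, 0, 0, 1], [0, 0, 0, 0, 0, 1], [0, 0, 0, 0, 0, 1]]

```text
time: 20.3
position: [0.5115, -0.0965, 0.3593]
tool_rot: [0.763, 0.646, 0.0, 0.0]
ft_force: [0.5, -0.2, -0.1]
grip_width: 0.087
```

Emit:
drive_tool:
  plan:
    - [[0, 0, 0, 0, 0, 1], [0, 0, 0, 0, 0, 1], [0, 0, 0, 0, 0, 1], [0, 0, 0, 0, 0, 1], [0, 0, 0, 0, 0, 1], [0, 0, 0, 0, 0, 1], [0, 0, 0, 0, 0, 1], [0, 0, 0, 0, 0, 1]]

```text
time: 21.3
position: [0.5115, -0.0965, 0.3593]
tool_rot: [0.434, 0.901, 0.0, 0.0]
ft_force: [1.0, -1.0, -0.3]
grip_width: 0.0871
```

Emit:
drive_tool:
  plan:
    - [[0, 0, 0, 0, 0, 1], [0, 0, 0, 0, 0, 1], [0, 0, 0, 0, 0, 1], [0, 0, 0, 0, 0, 1], [0, 0, 0, 0, 0, 1], [0, 0, 0, 0, 0, 1], [0, 0, 0, 0, 0, 0], [0, 0, 0, 0, 0, 0]]

```text
time: 22.3
position: [0.5115, -0.0965, 0.3592]
tool_rot: [0.138, 0.991, -0.0, 0.0]
ft_force: [0.3, -0.6, 0.4]
grip_width: 0.0872
```

```bash
python3 - <<'E'
from h import *
import pickle
from scipy.spatial.transform import Rotation as R
o=robot.get_obs(); pickle.dump(o,open('w11.pkl','wb'));save('w11',camera('wrist'));print(o['position'],o['tool_rot'],o['q'])
t=R.from_quat(o['tool_rot']).as_matrix(); print(np.degrees(np.arctan2(t[1,1],t[0,1])),t[:2,2])
E
python3 meas9.py w11 | grep -v white
```

```text
[ 0.5114833  -0.09653237  0.3592391 ] [ 1.37503386e-01  9.90501297e-01 -2.14255854e-06  1.34269223e-05] [-4.01438354e-01  4.51374363e-01  1.74082830e+00  3.51409838e-06
  9.49362946e-01 -1.69635590e+00]
74.19319283271297 [ 2.60095499e-05 -7.93690858e-06]
brass [351.9 163.4] [495.1 -63.6] rect [495.3 -63.5] [6.6 7.6] 75.3
brass [362.6 152.8] [488.3 -51.4] rect [488.2 -51.7] [13.4  5.9] 30.0
redbright [323.9 193.4] [503.  -93.3] rect [503.8 -93.5] [33.6 33. ] 74.1
```

View pics/w11.png

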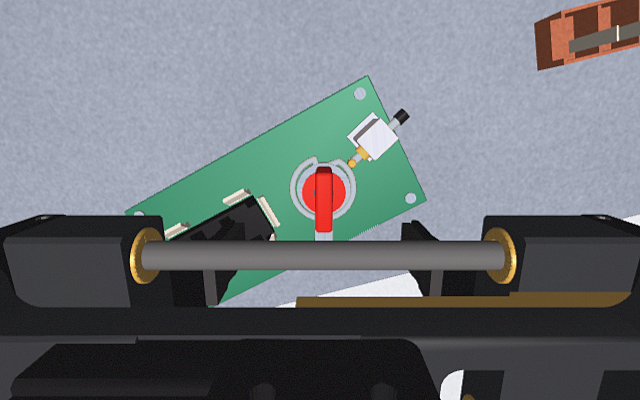

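Both opposite views give row 193.4, and columns 322.2 and 323.9, so the bar's centre is only 0.7 mm off along the jaws. I'll correct that and descend to grasp z 0.09.

Emit:
drive_tool:
  plan:
    - [[0.01, 0.03, -0.5, 0, 0, 0], [0, 0, -1, 0, 0, 0], [0, 0, -1, 0, 0, 0], [0, 0, -1, 0, 0, 0], [0, 0, -0.5, 0, 0, 0], [0, 0, -0.2, 0, 0, 0], [0, 0, 0, 0, 0, 0], [0, 0, 0, 0, 0, 0]]

```text
time: 23.35
position: [0.512, -0.0959, 0.255]
tool_rot: [0.137, 0.991, -0.0, 0.001]
ft_force: [0.8, 0.3, 0.1]
grip_width: 0.0871
```

```bash
python3 - <<'E'
from h import *
o=robot.get_obs(); save('w12',camera('wrist'));print(o['position'],o['tool_rot'],o['ft_force'])
E
```

```text
[ 0.51202726 -0.09589396  0.25495555] [ 1.36863634e-01  9.90589550e-01 -2.34066815e-04  7.95997153e-04] [0.83691188 0.34390652 0.05522666]
```

View pics/w12.png

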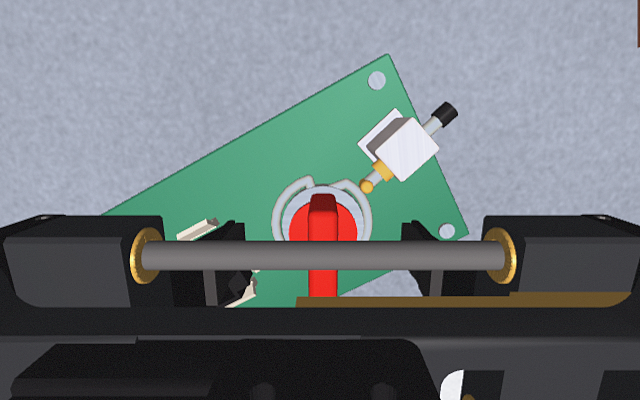

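The plunger, its nose at (366,186) and the notch edges are all visible, and the bar is centred at column 323. Gripping.

Emit:
drive_tool:
  plan:
    - [[0, 0, 0, 0, 0, 0], [0, 0, 0, 0, 0, 0], [0, 0, 0, 0, 0, 0], [0, 0, 0, 0, 0, 0], [0, 0, 0, 0, 0, 0], [0, 0, 0, 0, 0, 0], [0, 0, 0, 0, 0, 0], [0, 0, 0, 0, 0, 0]]
  grip: 1
  force: 35

```text
time: 24.4
position: [0.5117, -0.0958, 0.2542]
tool_rot: [0.137, 0.991, -0.0, -0.0]
ft_force: [0.4, 0.4, -0.0]
grip_width: 0.0148
```

```bash
python3 - <<'E'
from h import *
o=robot.get_obs(); print(o['position'],o['ft_force'],o['moment'],o['grip_width'])
E
```

```text
[ 0.51171404 -0.09578799  0.25422589] [ 0.35777438  0.35035351 -0.03289154] [0.02553364 0.02753185 0.01246442] 0.01476912706500122
```

Emit:
drive_tool:
  plan:
    - [[0, 0, 0, 0, 0, -0.3], [0, 0, 0, 0, 0, -0.5], [0, 0, 0, 0, 0, -0.5], [0, 0, 0, 0, 0, -0.5], [0, 0, 0, 0, 0, -0.5], [0, 0, 0, 0, 0, -0.5], [0, 0, 0, 0, 0, -0.5], [0, 0, 0, 0, 0, 0]]

```text
time: 25.4
position: [0.5118, -0.0958, 0.2542]
tool_rot: [0.305, 0.952, 0.0, 0.0]
ft_force: [-0.0, 0.6, -1.2]
grip_width: 0.0134
```

```bash
cat > snap.py <<'E'
from h import *
import sys,pickle
from scipy.spatial.transform import Rotation as R
n=sys.argv[1]
o=robot.get_obs(); save(n,camera('wrist'));pickle.dump(o,open(n+'.pkl','wb'))
t=R.from_quat(o['tool_rot']).as_matrix()
print(o['time'],o['position'].round(4),'jaw',np.degrees(np.arctan2(t[1,1],t[0,1])).round(2),o['ft_force'].round(2),o['moment'].round(3),o['grip_width'])
cv2.imwrite(f'pics/{n}c.png',cv2.resize(cv2.imread(f'pics/{n}.png')[20:270,220:480],None,fx=2.4,fy=2.4,interpolation=cv2.INTER_CUBIC))
E
python3 snap.py w13
```

```text
25.4 [ 0.5118 -0.0958  0.2542] jaw 54.43 [-0.01  0.63 -1.16] [-0.107 -0.004 -0.087] 0.013385510316088966
```

View pics/w13c.png

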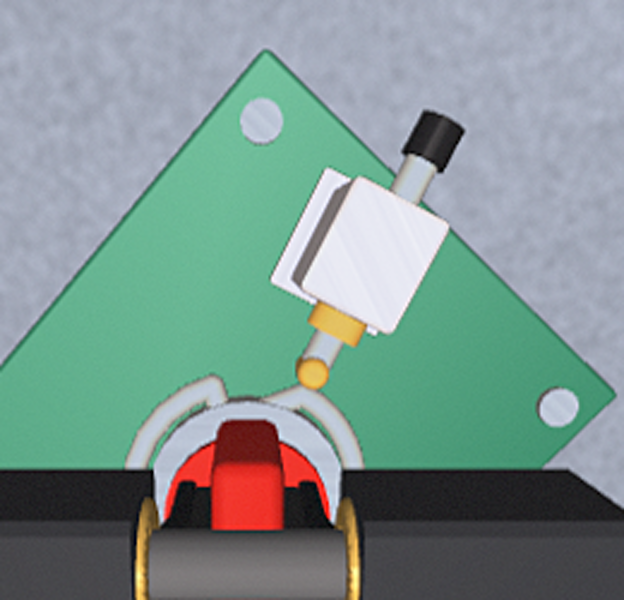

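The knob followed the turn (bar still central). The nose at (312,373) in the crop is at the start of the notch's ramp, with about 26° left to centre. Turning further.

Emit:
drive_tool:
  plan:
    - [[0, 0, 0, 0, 0, -0.4], [0, 0, 0, 0, 0, -0.5], [0, 0, 0, 0, 0, -0.5], [0, 0, 0, 0, 0, -0.5], [0, 0, 0, 0, 0, -0.5], [0, 0, 0, 0, 0, -0.3], [0, 0, 0, 0, 0, 0]]

```text
time: 26.32
position: [0.5117, -0.0958, 0.2542]
tool_rot: [0.436, 0.9, 0.0, 0.0]
ft_force: [0.9, -1.4, 0.3]
grip_width: 0.0138
```

```bash
python3 snap.py w14
```

```text
26.325 [ 0.5117 -0.0958  0.2542] jaw 38.27 [ 0.94 -1.43  0.3 ] [-0.073 -0.06  -0.032] 0.013762765683570584
```

View pics/w14c.png

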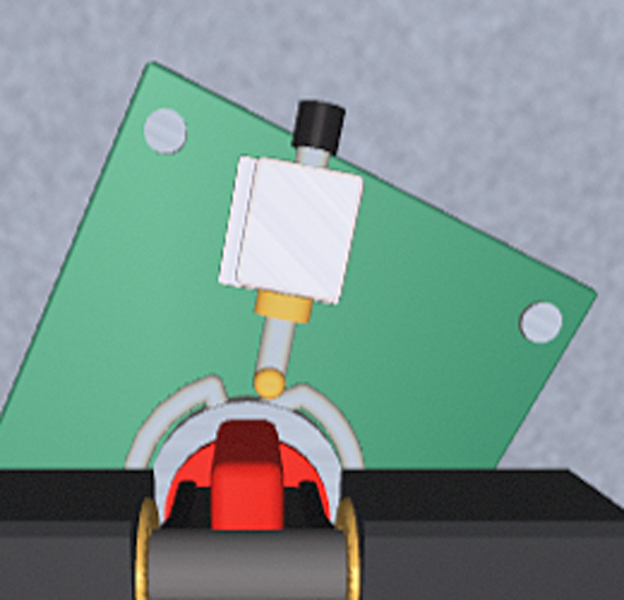

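The nose has entered the notch and the rod's tail behind the bracket has shortened. About 10° remains to centre. Turning in small steps.

Emit:
drive_tool:
  plan:
    - [[0, 0, 0, 0, 0, -0.3], [0, 0, 0, 0, 0, -0.4], [0, 0, 0, 0, 0, -0.4], [0, 0, 0, 0, 0, -0.3], [0, 0, 0, 0, 0, 0]]

```text
time: 27.0
position: [0.5118, -0.0958, 0.2542]
tool_rot: [0.501, 0.865, 0.0, 0.0]
ft_force: [1.3, 0.5, -0.7]
grip_width: 0.0134
```

```bash
python3 snap.py w15; cat > trav.py <<'E'
from h import *
import pickle,sys
for tag in sys.argv[1:]:
    o=pickle.load(open(tag+'.pkl','rb'));im=cv2.cvtColor(cv2.imread(f'pics/{tag}.png'),cv2.COLOR_BGR2RGB)
    hsv=cv2.cvtColor(im,cv2.COLOR_RGB2HSV); H=hsv[...,0].astype(int);S=hsv[...,1];V=hsv[...,2]
    A=np.array([511.8,-96.0]); u=np.array([np.cos(np.radians(118)),np.sin(np.radians(118))])
    m=(V<70); m[130:]=0;m[:,:250]=0;m[:,480:]=0; m[:30]=0
    b=(abs(H-20)<6)&(S>100); b[215:]=0;b[:,:250]=0;b[:,480:]=0
    for n,mm,z in(('black',m,.04),('brass',b,.049)):
        for c in blobs(mm,15):
            q=cv2.moments(c); px=np.array([q['m10'],q['m01']])/q['m00']; w=ray('wrist',[px+.5],z,o)[0][:2]*1000-A
            print(tag,n,px.round(1),'radial',(w@u).round(1),'lateral',(w@[-u[1],u[0]]).round(1))
E
python3 trav.py w12 w13 w14 w15
```

```text
27.0 [ 0.5118 -0.0958  0.2542] jaw 29.83 [ 1.32  0.53 -0.67] [-0.023 -0.114  0.02 ] 0.013411487281162707Traceback (most recent call last):
  File "trav.py", line 4, in <module>
    o=pickle.load(open(tag+'.pkl','rb'));im=cv2.cvtColor(cv2.imread(f'pics/{tag}.png'),cv2.COLOR_BGR2RGB)
                  ~~~~^^^^^^^^^^^^^^^^^
FileNotFoundError: [Errno 2] No such file or directory: 'w12.pkl'
```

View pics/w15c.png

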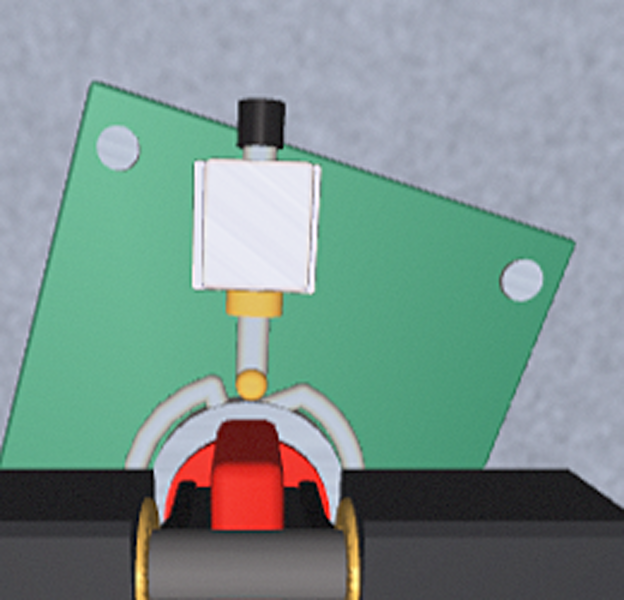

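```bash
python3 trav.py w9 w13 w14 w15
```

```text
w9 black [291.9  45.6] radial 99.9 lateral -0.2
w9 brass [311.3 116.7] radial 36.3 lateral 0.1
w9 brass [307.3 101.3] radial 50.2 lateral -0.2
w13 black [400.7  77.6] radial 99.9 lateral -1.7
w13 brass [349.6 175. ] radial 36.0 lateral -0.3
w13 brass [359.9 154.5] radial 49.7 lateral -0.0
w14 black [352.3  72.1] radial 93.5 lateral -0.7
w14 brass [331.7 179.3] radial 30.1 lateral -0.1
w14 brass [337.7 147.3] radial 49.7 lateral -0.0
w15 black [328.5  71.1] radial 92.5 lateral -0.4
w15 brass [324.2 180. ] radial 29.2 lateral 0.1
w15 brass [325.5 146.1] radial 49.6 lateral -0.0
```

The plunger travelled about 7 mm inward: nose radius 36.3→29.2, tail 99.9→92.5. The cam is 44.4° on, against 46° predicted for centre. I'll take one small step to the centre and see whether the plunger still moves.

Emit:
drive_tool:
  plan:
    - [[0, 0, 0, 0, 0, -0.2], [0, 0, 0, 0, 0, -0.2], [0, 0, 0, 0, 0, 0], [0, 0, 0, 0, 0, 0]]

```text
time: 27.55
position: [0.5117, -0.0958, 0.2542]
tool_rot: [0.519, 0.855, 0.0, 0.0]
ft_force: [2.3, 1.2, -2.0]
grip_width: 0.0135
```

```bash
python3 snap.py w16;python3 trav.py w16
```

```text
27.55 [ 0.5117 -0.0958  0.2542] jaw 27.45 [ 2.33  1.18 -2.02] [ 0.051 -0.173  0.037] 0.01349554742568713
w16 black [322.1  70.8] radial 92.6 lateral -0.5
w16 brass [322.1 179.9] radial 29.2 lateral 0.1
w16 brass [322. 146.] radial 49.7 lateral 0.0
```

The plunger didn't move between 44.4° and 46.9° (29.2 and 29.2), so it is fully down. I'll stop there, release and rise.

Emit:
drive_tool:
  plan:
    - [[0, 0, 0, 0, 0, 0], [0, 0, 0, 0, 0, 0], [0, 0, 0, 0, 0, 0], [0, 0, 0, 0, 0, 0], [0, 0, 0, 0, 0, 0], [0, 0, 0, 0, 0, 0]]
  grip: 0

```text
time: 28.35
position: [0.5117, -0.0958, 0.2542]
tool_rot: [0.519, 0.855, -0.0, -0.0]
ft_force: [-0.1, -0.2, 0.6]
grip_width: 0.0659
```

Emit:
drive_tool:
  plan:
    - [[0, 0, 0.4, 0, 0, 0], [0, 0, 0.8, 0, 0, 0], [0, 0, 1, 0, 0, 0], [0, 0, 1, 0, 0, 0], [0, 0, 1, 0, 0, 0], [0, 0, 0.6, 0, 0, 0], [0, 0, 0, 0, 0, 0], [0, 0, 0, 0, 0, 0]]

```text
time: 29.35
position: [0.5114, -0.0957, 0.3736]
tool_rot: [0.519, 0.855, -0.0, -0.001]
ft_force: [0.6, -0.0, -0.8]
grip_width: 0.0871
```

Emit:
drive_tool:
  plan:
    - [[0.2, -0.6, 0.2, 0, 0, 0], [0.3, -0.9, 0.2, 0, 0, 0], [0.3, -0.9, 0, 0, 0, 0], [0.3, -0.9, 0, 0, 0, 0], [0.2, -0.7, 0, 0, 0, 0], [0, 0, 0, 0, 0, 0], [0, 0, 0, 0, 0, 0]]

```text
time: 30.22
position: [0.5439, -0.1954, 0.3839]
tool_rot: [0.519, 0.855, 0.0, -0.001]
ft_force: [-0.2, 0.1, -0.7]
grip_width: 0.0869
```

```bash
python3 snap.py w17;python3 trav.py w17; python3 -c "
from h import *
save('top17',camera('top'));save('side17',camera('side'))"
```

```text
30.225 [ 0.5439 -0.1954  0.3839] jaw 27.46 [-0.16  0.07 -0.67] [-0.071  0.017  0.013] 0.08686921440975172
w17 brass [341.5  19.8] radial 50.5 lateral -0.2
```

View pics/w17.png

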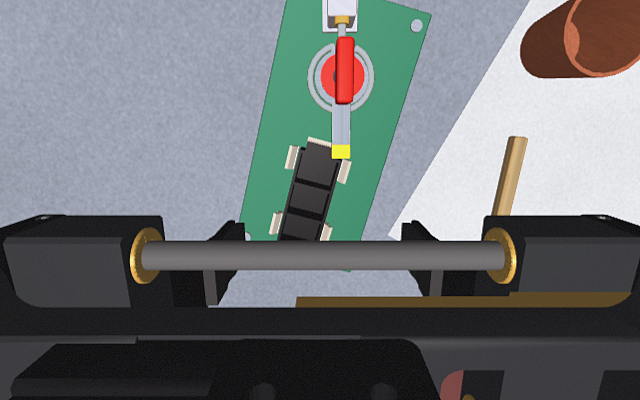

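View pics/side17.png

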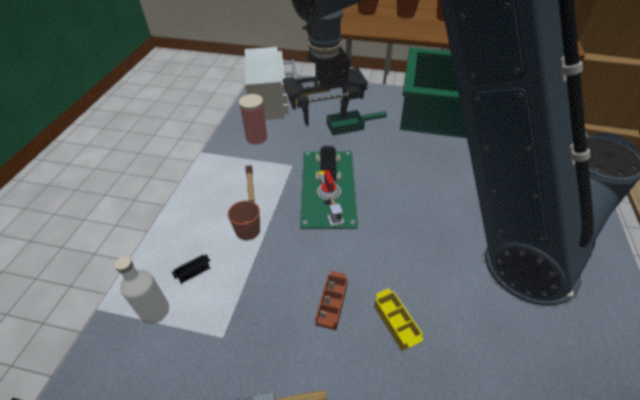

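After release, the wing (yellow tip at (341,151)) lies over the strip's end tab, the strip is straight in its guides, and the bystanders are in place. The nose is hidden by the bar in this view, so I'll take one last look at the plunger from behind the axis.

Emit:
drive_tool:
  plan:
    - [[-0.3, 0.8, 0, 0, 0, 0], [-0.3, 0.9, 0, 0, 0, 0], [-0.3, 0.9, 0, 0, 0, 0], [-0.2, 0.8, 0, 0, 0, 0], [0, 0, 0, 0, 0, 0], [0, 0, 0, 0, 0, 0]]

```text
time: 31.12
position: [0.5171, -0.1109, 0.3845]
tool_rot: [0.519, 0.855, -0.0, 0.001]
ft_force: [0.2, -0.5, 0.2]
grip_width: 0.0866
```

```bash
python3 snap.py w18;python3 trav.py w18
```

```text
31.125 [ 0.5171 -0.1109  0.3845] jaw 27.5 [ 0.21 -0.54  0.23] [-0.048 -0.022 -0.019] 0.08660719172712977
w18 black [327.   72.7] radial 92.5 lateral -3.2
w18 black [321.   72.8] radial 92.5 lateral 2.8
w18 brass [324.4 138.5] radial 29.4 lateral -0.0
w18 brass [324.5 117.5] radial 49.9 lateral -0.2
```

View pics/w18c.png

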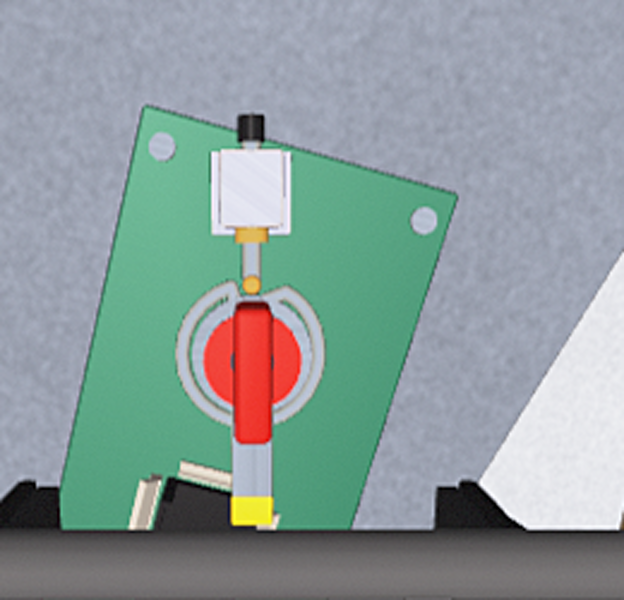

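The nose sits centred in the notch (radius 29.4, tail 92.5), in line with the bar and the wing. The gripper is clear of everything, so I'm handing in.

```bash
python3 -c "
from rig import robot
print(robot.hand_in())"
```

```text
the job is handed in; nothing more can be done
None
```

The black strip is in the cradle and locked, and I handed the job in at about 31 s with the gripper open and clear. No verdict was reported.

- **Strip:** I took the larger of the two black strips. It touched down with about 6 N at TCP height 0.1952 m, against 0.1953 m expected for fully home. Seen after release, it lay straight between the guides.
- **Lock:** I turned the knob about 47° clockwise and stopped. The plunger's nose had moved in about 7 mm and did not move over the last 2.4° of turn. After release it was still down and centred in the notch, with the wing over the strip's end tab.
- **Forces and bystanders:** No reading suggested the cam was forced against the notch wall. The wrist force stayed around 6 N or less. In the last side view nothing else appeared to have moved.
- **What disagreed:** The top and wrist cameras put the jig 2–3 mm apart, and I used the wrist's figure. At first I turned the tool to the wrong half turn over the knob, which cost about 4 s.

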